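# Snap the blue cap onto the pot that holds the enamelled pendant

### The job

One of the two clip pots holds the finished red enamel pendant, the other a bare copper blank. Take the blue cap by its knob, set it on the pot with the red pendant and press it straight down until all three clips snap over it, then keep pressing it onto the rim seal with about 10 N and finish like that, still holding it pressed down. Leave the pendant and the blank in their pots, and everything else where it is.

Things in the scene. Friction and masses are not known exactly. Their poses are not given: they have to be found in the camera images.
- cap_knob (a point): Blue cap, 90 g: disc 76 mm across, 13 mm thick, lower edge bevelled (underside 60 mm across), with an upright aluminium knob 22 mm across, 42 mm tall. Site on the knob's axis, 40 mm above the underside, 15 mm below the knob's top; z up. Starts flat on the bench, knob up. Any yaw fits.
- cap_foot (a point): Centre of the cap's underside. Pushed down into a pot's clips (first touch with the underside 54 mm above the bench) the push rises to 10 to 18 N, then drops suddenly at 50 to 44 mm; at about 43 mm the clips snap in over the disc and jerk it down to 41 mm (a held cap may feel pulled down by up to 20 N). Going on down it then rests on the seal; 10 N there is at 36 to 38 mm.
- pot_a_center (a point): One of two identical aluminium pots screwed to the bench: base plate 128 mm across, pot 72 mm outside, bore 60 mm, floor 14 mm above the bench. Site on its axis 42 mm above the bench, at the top of its free black rim seal. Three sprung steel clips, 59 mm tall, 120 deg apart round the mouth; their rounded noses reach in to 33 mm from the axis, so the cap must be pushed past them. z up, yaw random.
- pot_b_center (a point): The other of two identical aluminium pots screwed to the bench: base plate 128 mm across, pot 72 mm outside, bore 60 mm, floor 14 mm above the bench. Site on its axis 42 mm above the bench, at the top of its free black rim seal. Three sprung steel clips, 59 mm tall, 120 deg apart round the mouth; their rounded noses reach in to 33 mm from the axis, so the cap must be pushed past them. z up, yaw random.
- pot_a_seal: Black rubber rim seal ring of pot a, 72 mm outside, sinks straight down under load: 1.4 N at first touch, then 2 N per mm, stop at 7 mm. Origin on the axis at its underside, 34 mm above the bench when free. A cap clipped on but not pressed has its underside 1 to 2 mm lower than the free seal's top, and loads it with only 3 to 4 N.
- pot_b_seal: Black rubber rim seal ring of pot b, 72 mm outside, sinks straight down under load: 1.4 N at first touch, then 2 N per mm, stop at 7 mm. Origin on the axis at its underside, 34 mm above the bench when free. A cap clipped on but not pressed has its underside 1 to 2 mm lower than the free seal's top, and loads it with only 3 to 4 N.
- pendant_center (a point): Finished pendant: brass-edged disc 40 mm across with a domed red enamel face, lying in one of the pots. Site at its centre, 2.5 mm above its underside.
- blank_center (a point): Bare copper pendant blank, disc 40 mm across and 5 mm thick, lying in the other pot. Site at its centre.
- mug: White ceramic mug, 80 mm across, 95 mm tall, origin under its centre; bystander
- glue: Yellow glue stick standing upright, 28 mm across, 95 mm tall, origin under its centre; bystander
- screwcap: Small white screw cap, 26 mm across, 14 mm tall, origin under its centre; bystander
- hammer: Hammer lying on the bench, 240 mm long along its x axis; bystander
- graver: Screwdriver-like hand tool lying on the bench along its x axis; bystander
Mind the look-alikes: they are no part of the job. Of the things that look like the part that bears pendant_center, the smaller one is meant. Of the things that look like the part that bears cap_knob, take the one that is farthest from the robot's base at the start.

How it is judged:
By the outcome, as a careful person would: the job done as asked, in the order asked, and still so for the second after the job is handed in, while the arm keeps its last pose, push and grip.
It also fails if it takes over 53 s, if anything falls off the work surface, if the arm or the gripper's body presses on something with over 40 N, if the wrist force passes 120 N, or if a joint passes its speed limit or range.

### The arm

A 7-joint arm with a two-finger parallel gripper is mounted at the origin on the work surface. World frame = base frame: x ahead of the robot, y to its left, z up, the work surface at z = 0. Lengths are in m, angles in degrees, forces in N, time in s.
With the tool pointing down it reaches from about 0.4 to 0.9 m from the base axis. Payload 5.5 kg.
Tool frame: the origin (TCP) lies where the fingers leave the gripper's body, on its centre line; the fingertips stand 73 mm ahead of it and the grasp point (between the pads) lies 54 mm ahead of it (manip.grip_point_offset is the distance from the TCP to the grasp point, in m); z points along the fingers, y is the line along which they close (so a half turn about z gives the same grasp; the last joint's range is limited). The gripper opens to 85 mm and grips with 20 to 120 N. Pads are 22 mm wide; open, the fingers measure 114 mm over their backs; the gripper's body (76 mm by 85 mm) begins 54 mm behind the grasp point. The pads swing forward as they close: fully open they stand 13 mm farther back than shut.
Start: joints at [85.611, 28.699, -24.465, 88.831, 12.651, 65.22, -12.049], TCP at [0.217, -0.613, 0.304] pointing down, gripper open.
Joint ranges: [-164.97, 164.97], [-17.58, 116.51], [-87.97, 89.64], [11.32, 138.91], [-80.73, 260.73], [10.89, 115.49], [-147.41, 147.41]. Speed limits (degrees/s): [147.25, 147.25, 180, 180, 180, 180, 180].

### API

Orientations are given as a 3x3 rotation matrix whose columns are the frame's x, y, z axes.
In Python, from workcell import manip gives the robot as it stands.
- The arm moves only by the shell command python3 -m crank 'ROWS'. ROWS is JSON, a list of rows, each an object with "translation": the shift along the tool's x, y, z scaled (see below), a list of three; "turn": the turn, a rotation vector about the tool's x, y, z scaled (see below), a list of three; "hand": the closure, from 0 (fully open) to 1 (shut). A call has 1 to 10 rows; each row is the pose to reach, as a shift and turn from the pose commanded when the call began, along the tool's axes at that moment; what a row does not reach only later rows make up. The controller multiplies each number of a shift by 1 m and each number of a turn by 45 degrees. A row lasts 1/10 s, in which the tool goes at most 50 mm and 8.59 degrees, less where a joint would pass 70% of its speed; a pose out of reach is approached as far as the arm can. A call with a number of a shift or a turn outside -1 to 1 is refused whole. A call with a gripper value outside its range is refused whole. The fingers move at their own pace and stop on an object; the grip force is fixed at half the most. Time passes only in rows, so rows that repeat a pose let the fingers close. It gives the time, the measured TCP pose, the force, the opening and the grip force at its end, in the units of the state.
- manip.read_state(): the state, without advancing time (a new reading comes with each control period).
- manip.grab_frame(name): name is "side" or "top" or "wrist"; returns (picture, depth): 400x640x3 uint8, blue, green, red; 400x640 float32, m along the optical axis (not along the pixel's ray), 0 where there is no reading.
- manip.camera_info(name): a dict with "mtx" (3x3 intrinsics, pixels), "R" (3x3) and "t" (3): a world point X has camera coordinates R X + t. Camera axes: x right, y down, z forward; pixel columns grow to the right and rows downward; lengths in m; the calibration is good to about 2 mm. A picture is of the moment at which its call begins: read the wrist's pose just before it. camera_info takes no time and is no camera call; for the wrist camera it gives the pose at the moment of the call.
- manip.sign_off(): hands the job in; it is judged then, once.
The state is a dict: "time_s": time; "joint_pos": joint angles; "dq": joint speeds; "tau": joint torques, N m; "tool_pos": TCP position; "ee_rot": TCP orientation; "wrist_force": force on the tool from outside, world axes, zero at the start; "ft_torque": the same for the moment, N m; "grip_width": finger opening in m; "grip_force": force on a finger pad.
Only numpy, scipy, OpenCV 4.12 (cv2) and the standard library are available. Lean on these libraries where they do the work, as an engineer would, in place of code of your own. Each camera call takes 0.05 s, during which the arm holds its last target. There are 200 camera calls.

## Working session

There is one attempt and no reset: what is moved stays moved. The work goes in short steps, Python scripts to look and compute and a shell command to move; the robot and the scene stay as the last step left them, time stands still between calls to the robot, and variables do not carry over. Pictures are saved under pics/ and viewed, at most 10 in all, crops included, and the job is handed in when it is done.

```bash
mkdir -p pics; ls; python3 - <<'E'
from workcell import manip
import cv2,numpy as np
s=manip.read_state();print({k:np.round(v,3).tolist() for k,v in s.items()},manip.grip_point_offset)
for n in("top","side"):
    im,d=manip.grab_frame(n);cv2.imwrite(f"pics/{n}0.png",im);np.save(f"{n}0.npy",d)
    c=manip.camera_info(n);print(n,{k:np.round(v,3).tolist() for k,v in c.items()})
E
```

```text
pics
{'time_s': 0.0, 'joint_pos': [85.612, 28.753, -24.452, 88.891, 12.653, 65.219, -12.05], 'dq': [0.003, -0.043, -0.026, -0.044, 0.062, 0.033, 0.011], 'tau': [-0.001, -56.952, -5.817, -28.094, 0.011, 0.012, -0.0], 'tool_pos': [0.216, -0.612, 0.303], 'ee_rot': [[0.943, 0.333, -0.001], [0.333, -0.943, 0.002], [0.0, -0.002, -1.0]], 'wrist_force': [0.267, -0.222, -1.671], 'ft_torque': [0.053, -0.013, -0.02], 'grip_force': 0.0, 'grip_width': 0.085} 0.0539
top {'mtx': [[421.944, 0.0, 317.832], [0.0, 421.944, 201.695], [0.0, 0.0, 1.0]], 'R': [[-0.03, -1.0, 0.006], [-0.984, 0.028, -0.175], [0.175, -0.011, -0.984]], 't': [0.05, 0.565, 1.127]}
side {'mtx': [[392.842, 0.0, 314.362], [0.0, 392.842, 203.24], [0.0, 0.0, 1.0]], 'R': [[-0.753, -0.658, 0.014], [-0.501, 0.558, -0.661], [0.427, -0.505, -0.75]], 't': [0.423, 0.318, 0.963]}
```

View pics/top0.png

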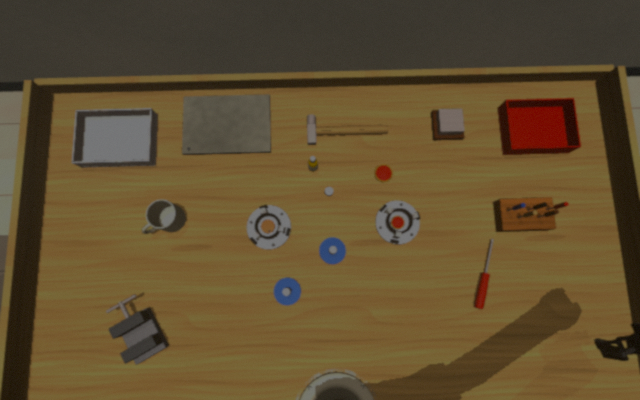

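View pics/side0.png

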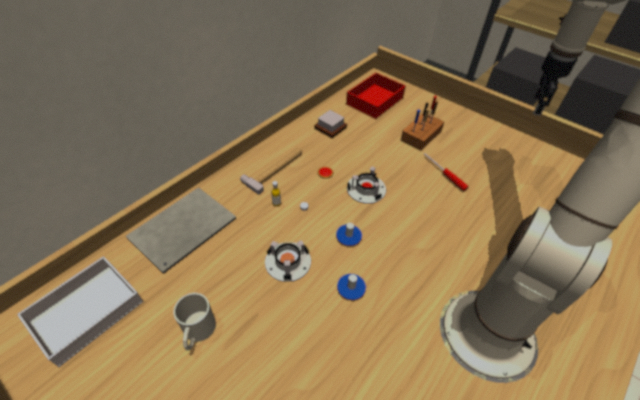

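```bash
cat > h.py <<'E'
import numpy as np,cv2
from workcell import manip
def ray(c,u,v,z):
    K,R,t=[np.array(c[k],float) for k in("mtx","R","t")]
    d=R.T@np.linalg.inv(K)@[u,v,1]; o=-R.T@t
    return o+d*(z-o[2])/d[2]
def proj(c,X):
    K,R,t=[np.array(c[k],float) for k in("mtx","R","t")]
    p=K@(R@np.array(X,float)+t); return p[:2]/p[2]
E
python3 - <<'E'
from h import *
im=cv2.imread("pics/top0.png");c=manip.camera_info("top")
b,g,r=[im[...,i].astype(int) for i in range(3)]
for nm,m,z in(("blue",(b>r+50)&(b>g+40),.010),("red",(r>g+90)&(r>b+90),.016)):
    n,l,st,ce=cv2.connectedComponentsWithStats(m.astype(np.uint8))
    for i in range(1,n):
        if st[i,4]>60:
            (u,v),rad=cv2.minEnclosingCircle(np.argwhere(l==i)[:,::-1].astype(np.float32))
            p=ray(c,u,v,z);print(nm,st[i,4],round(u,1),round(v,1),round(rad,1),p.round(4),np.hypot(*p[:2]).round(3))
for u,v in((268.5,227),(398,222)):print(ray(c,u,v,.01).round(3))
cv2.imwrite("pics/crop0.png",cv2.resize(im[150:320,230:450],None,fx=3.5,fy=3.5,interpolation=cv2.INTER_CUBIC))
E
```

```text
blue 360 332.0 250.4 12.0 [ 0.432  -0.0032  0.01  ] 0.432
blue 387 286.6 290.9 12.6 [0.3237 0.127  0.01  ] 0.348
red 2189 537.0 127.0 34.7 [ 0.7787 -0.6256  0.016 ] 0.999
red 127 383.5 172.5 6.5 [ 0.6526 -0.1609  0.016 ] 0.672
red 128 482.5 290.5 16.7 [ 0.3087 -0.4164  0.016 ] 0.518
[0.504 0.176 0.01 ]
[ 0.507 -0.195  0.01 ]
```

View pics/crop0.png

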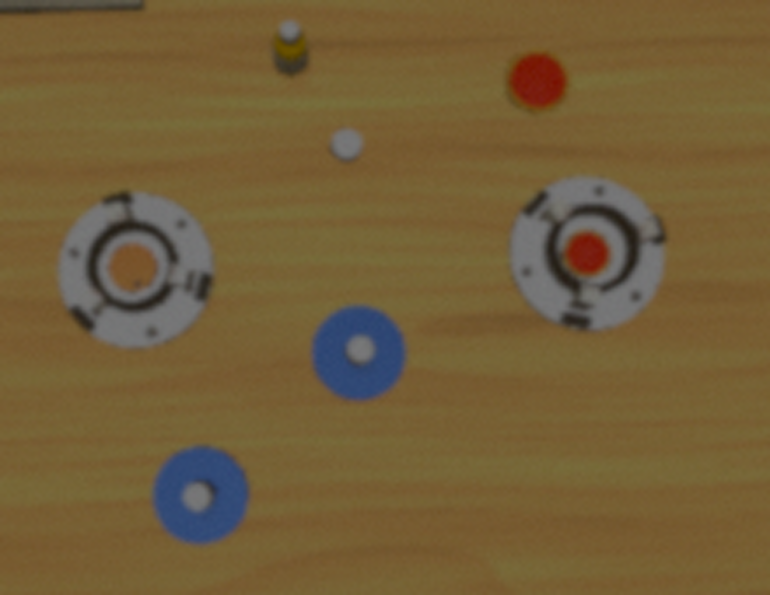

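Red candidates: (383,173) is the larger disc lying loose, (397,222) is the smaller one, in the right pot, so that is the pendant and the right pot is the target. The left pot (268,227) holds copper. Blue caps: (332,250) at 0.43 m and (287,291) at 0.35 m from the base, so I take (332,250), the farther one.

```bash
cat > d.py <<'E'
from h import *
from scipy.spatial.transform import Rotation as Ro
def delta(p,yaw=None):
    s=manip.read_state();R=np.array(s["ee_rot"]);
    print("shift",(R.T@(np.array(p)-s["tool_pos"])).round(4))
    # goal: tool z exactly down, tool x at yaw
    if yaw is None: yaw=np.degrees(np.arctan2(R[1,0],R[0,0]))
    a=np.radians(yaw);G=np.array([[np.cos(a),np.sin(a),0],[np.sin(a),-np.cos(a),0],[0,0,-1]])
    print("turn",(Ro.from_matrix(R.T@G).as_rotvec(degrees=True)/45).round(4))
E
python3 - <<'E'
from d import *
s=manip.read_state();c=manip.camera_info("wrist");R=np.array(s["ee_rot"])
o=-np.array(c["R"]).T@c["t"]
print("cam in tool",(R.T@(o-s["tool_pos"])).round(4),(R.T@np.array(c["R"]).T).round(3).tolist(),np.array(c["mtx"]).round(1).tolist())
delta([.507,-.195,.30],0)
delta([.432,-.003,.30],0)
E
```

```text
cam in tool [ 0.0678 -0.0003 -0.0718] [[-0.001, -0.963, -0.268], [1.0, -0.001, -0.001], [0.001, -0.268, 0.963]] [[305.9, 0.0, 313.3], [0.0, 305.9, 199.5], [0.0, 0.0, 1.0]]
shift [ 0.4131 -0.2966  0.0035]
turn [-2.300e-03  3.000e-04  4.327e-01]
shift [ 0.4064 -0.5026  0.0039]
turn [-2.300e-03  3.000e-04  4.327e-01]
```

```bash
python3 -m crank '[{"translation":[0.41,-0.3,0],"turn":[0,0,0.43],"hand":0},{"translation":[0.41,-0.3,0],"turn":[0,0,0.43],"hand":0},{"translation":[0.41,-0.3,0],"turn":[0,0,0.43],"hand":0},{"translation":[0.41,-0.3,0],"turn":[0,0,0.43],"hand":0},{"translation":[0.41,-0.3,0],"turn":[0,0,0.43],"hand":0},{"translation":[0.41,-0.3,0],"turn":[0,0,0.43],"hand":0},{"translation":[0.41,-0.3,0],"turn":[0,0,0.43],"hand":0},{"translation":[0.41,-0.3,0],"turn":[0,0,0.43],"hand":0},{"translation":[0.41,-0.3,0],"turn":[0,0,0.43],"hand":0},{"translation":[0.41,-0.3,0],"turn":[0,0,0.43],"hand":0}]'
```

```text
time_s: 1.1
tool_pos: [0.4992, -0.1982, 0.3038]
ee_rot: [[1.0, 0.002, -0.0], [0.002, -1.0, -0.0], [-0.0, 0.0, -1.0]]
wrist_force: [1.4, -1.1, 0.0]
grip_width: 0.0853
grip_force: 0.0
```

```bash
python3 -m crank '[{"translation":[0,0,0],"turn":[0,0,0],"hand":0},{"translation":[0,0,0],"turn":[0,0,0],"hand":0},{"translation":[0,0,0],"turn":[0,0,0],"hand":0},{"translation":[0,0,0],"turn":[0,0,0],"hand":0}]'; python3 - <<'E'
from d import *
import pickle
c=manip.camera_info("wrist");im,d=manip.grab_frame("wrist")
cv2.imwrite("pics/w1.png",im);pickle.dump((c,im,d),open("w1.pkl","wb"))
s=manip.read_state();print(s["tool_pos"],s["dq"],s["wrist_force"])
E
```

```text
time_s: 1.5
tool_pos: [0.4977, -0.2017, 0.3036]
ee_rot: [[1.0, -0.001, -0.001], [-0.001, -1.0, -0.0], [-0.001, 0.0, -1.0]]
wrist_force: [-0.4, -0.4, 0.3]
grip_width: 0.0856
grip_force: 0.0
[ 0.49781703 -0.20162779  0.30367356] [ 0.06599814 -0.09466859 -0.35416878 -0.0757918  -0.06809645 -0.06419733
 -0.07264065] [ 0.36458024 -0.44638379  0.82308423]
```

View pics/w1.png

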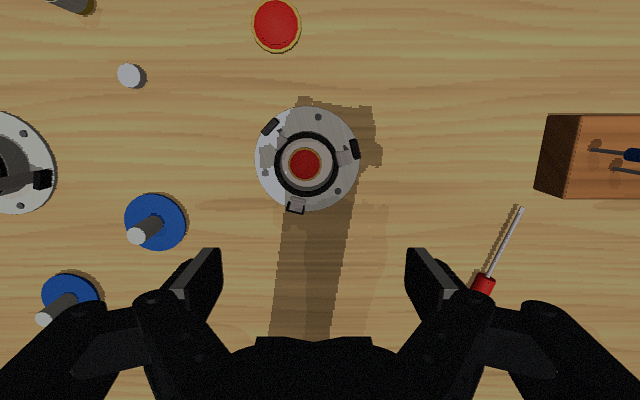

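```bash
cat > m.py <<'E'
from d import *
from scipy.optimize import least_squares
def cloud(c,d):
    K,R,t=[np.array(c[k],float) for k in("mtx","R","t")]
    v,u=np.mgrid[:d.shape[0],:d.shape[1]]
    P=np.stack([(u-K[0,2])/K[0,0]*d,(v-K[1,2])/K[1,1]*d,d],-1)
    return (P-t)@R
def disc(c,mask,z):  # centre on plane z by edge-circle fit of mask
    cs,_=cv2.findContours(mask.astype(np.uint8),cv2.RETR_EXTERNAL,cv2.CHAIN_APPROX_NONE)
    k=max(cs,key=cv2.contourArea)[:,0]
    P=np.array([ray(c,u,v,z)[:2] for u,v in k])
    f=least_squares(lambda q:np.hypot(*(P-q[:2]).T)-q[2],[*P.mean(0),.03],loss="soft_l1",f_scale=.0005)
    return f.x.round(4),len(P),np.std(f.fun).round(4)
E
python3 - <<'E'
from m import *
import pickle
c,im,d=pickle.load(open("w1.pkl","rb"))
P=cloud(c,d);z=P[...,2]
b,g,r=[im[...,i].astype(int) for i in range(3)]
g0=np.array([.507,-.195])
near=np.hypot(*(P[...,:2]-g0).transpose(2,0,1))<.08
print(np.histogram(z[near],bins=np.arange(-.004,.07,.004)))
dark=near&(im.max(-1)<60)
# seal: circle fit on depth points of the ring top
s=near&(z>.038)&(z<.046)&(im.max(-1)<70);Q=P[s][:,:2]
f=least_squares(lambda q:np.clip(abs(np.hypot(*(Q-q).T)-.033),0,.006),g0);print("seal pts",len(Q),f.x,np.median(np.hypot(*(Q-f.x).T)),np.median(P[s][:,2]))
cs=cv2.connectedComponents(s.astype(np.uint8))
print("seal outer",disc(c,s,.042))
pl=near&(z>.003)&(d>0);print("plate/all fit, z",disc(c,pl,.008),np.median(z[near&(im.min(-1)>130)]))
bench=P[350-250:120,400:500,2];print("bench z",np.median(bench))
rd=near&(r>g+60)&(r>b+60);print("red",disc(c,rd,.018),np.median(z[rd]))
h=(b>r+50)&(b>g+40);h[250:]=0;h[:,:100]=0
print("cap",disc(c,h,.013),np.median(z[h]))
k=(z>.05)&(z<.06)&(np.hypot(*(P[...,:2]-[.432,-.003]).transpose(2,0,1))<.035)
print("knob top",k.sum(),P[k].mean(0))
E
```

```text
(array([  39, 4466, 2557, 1873,  644,  553,  648,  690,   66,   94,   59,
        712,  260,    3,    2,  275,  356,    0]), array([-0.004,  0.   ,  0.004,  0.008,  0.012,  0.016,  0.02 ,  0.024,
        0.028,  0.032,  0.036,  0.04 ,  0.044,  0.048,  0.052,  0.056,
        0.06 ,  0.064,  0.068]))
seal pts 998 [ 0.51172561 -0.19335905] 0.032370789507897416 0.04348280411993302
seal outer (array([ 0.5113, -0.1933,  0.0351]), 182, np.float64(0.0008))
plate/all fit, z (array([-0.8166, -0.2082,  1.0748]), 1631, np.float64(0.0778)) 0.008055697092893032
bench z 0.001683555609151521
red (array([ 0.5086, -0.1906,  0.0166]), 81, np.float64(0.0003)) 0.023887857671273594
cap (array([ 0.4345, -0.0016,  0.0367]), 218, np.float64(0.0099)) 0.015003267404020817
knob top 331 [ 0.43581883 -0.00397168  0.05617002]
```

The pot with the smaller red disc is at pixel (305,163) with its clips clear of the seal ring; the wanted cap is at (155,222). Next: the same view above the cap.

```bash
python3 -m crank '[{"translation":[-0.076,-0.19,0],"turn":[0,0,0],"hand":0},{"translation":[-0.076,-0.19,0],"turn":[0,0,0],"hand":0},{"translation":[-0.076,-0.19,0],"turn":[0,0,0],"hand":0},{"translation":[-0.076,-0.19,0],"turn":[0,0,0],"hand":0},{"translation":[-0.076,-0.19,0],"turn":[0,0,0],"hand":0},{"translation":[-0.076,-0.19,0],"turn":[0,0,0],"hand":0},{"translation":[-0.076,-0.19,0],"turn":[0,0,0],"hand":0},{"translation":[-0.076,-0.19,0],"turn":[0,0,0],"hand":0},{"translation":[-0.076,-0.19,0],"turn":[0,0,0],"hand":0}]'; python3 - <<'E'
from m import *
import pickle
c=manip.camera_info("wrist");im,d=manip.grab_frame("wrist")
pickle.dump((c,im,d),open("w2.pkl","wb"));cv2.imwrite("pics/w2.png",im)
P=cloud(c,d);z=P[...,2];b,g,r=[im[...,i].astype(int) for i in range(3)]
near=np.hypot(*(P[...,:2]-[.435,-.003]).transpose(2,0,1))<.05
h=near&(z>.006)&(z<.07)
bl=near&(b>r+50)&(b>g+40)
print("cap",disc(c,bl,.013),np.median(z[bl]))
k=near&(z>.052)&(z<.062);print("knob top",k.sum(),disc(c,k,.055),P[k].mean(0))
delta([.4345,-.003,.12],0)
print(manip.read_state()["tool_pos"],manip.read_state()["dq"].round(1))
E
```

```text
time_s: 2.45
tool_pos: [0.4227, -0.0115, 0.3038]
ee_rot: [[1.0, -0.001, -0.0], [-0.001, -1.0, 0.0], [-0.0, -0.0, -1.0]]
wrist_force: [0.0, -0.5, 0.2]
grip_width: 0.0851
grip_force: 0.0
cap (array([ 0.4342, -0.0018,  0.0368]), 180, np.float64(0.0004)) 0.014779962712136538
knob top 326 (array([ 0.4345, -0.0023,  0.0103]), 57, np.float64(0.0004)) [ 0.43485132 -0.00235925  0.05661423]
shift [ 0.0119 -0.0081  0.1838]
turn [-0.0007  0.0003 -0.0002]
[ 0.42262355 -0.01121879  0.30375481] [-0.4 -0.2 -0.5  0.1 -0.1 -0.  -0.1]
```

View pics/w2.png

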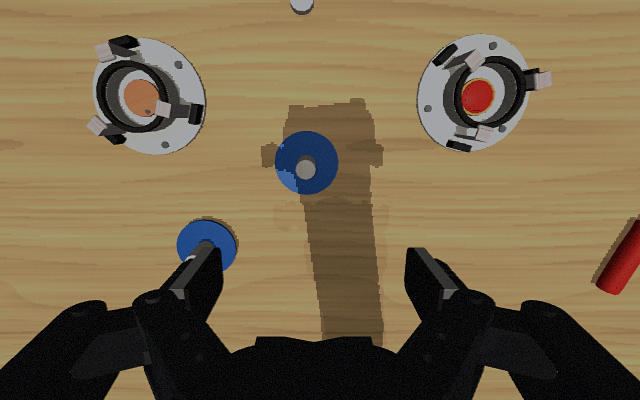

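The cap is centred at (306,163), knob top at (306,168), with the open fingers clear of the other cap. Descending to grasp.

```bash
python3 -m crank '[{"translation":[0.012,-0.009,0.03],"turn":[0,0,0],"hand":0},{"translation":[0.012,-0.009,0.08],"turn":[0,0,0],"hand":0},{"translation":[0.012,-0.009,0.12],"turn":[0,0,0],"hand":0},{"translation":[0.012,-0.009,0.15],"turn":[0,0,0],"hand":0},{"translation":[0.012,-0.009,0.18],"turn":[0,0,0],"hand":0},{"translation":[0.012,-0.009,0.2],"turn":[0,0,0],"hand":0},{"translation":[0.012,-0.009,0.209],"turn":[0,0,0],"hand":0},{"translation":[0.012,-0.009,0.209],"turn":[0,0,0],"hand":0},{"translation":[0.012,-0.009,0.209],"turn":[0,0,0],"hand":0}]'; python3 -m crank '[{"translation":[0,0,0],"turn":[0,0,0],"hand":0.3},{"translation":[0,0,0],"turn":[0,0,0],"hand":0.6},{"translation":[0,0,0],"turn":[0,0,0],"hand":1},{"translation":[0,0,0],"turn":[0,0,0],"hand":1},{"translation":[0,0,0],"turn":[0,0,0],"hand":1},{"translation":[0,0,0],"turn":[0,0,0],"hand":1},{"translation":[0,0,0],"turn":[0,0,0],"hand":1},{"translation":[0,0,0],"turn":[0,0,0],"hand":1}]'
```

```text
time_s: 3.4
tool_pos: [0.4349, -0.0011, 0.0954]
ee_rot: [[1.0, 0.002, 0.001], [0.002, -1.0, 0.0], [0.001, -0.0, -1.0]]
wrist_force: [-0.4, 0.0, 1.1]
grip_width: 0.0854
grip_force: 0.0
time_s: 4.2
tool_pos: [0.4346, -0.0013, 0.0955]
ee_rot: [[1.0, 0.002, 0.001], [0.002, -1.0, -0.001], [0.001, 0.001, -1.0]]
wrist_force: [-1.0, -0.8, 7.2]
grip_width: 0.0202
grip_force: 58.3
```

```bash
python3 -m crank '[{"translation":[0,0,-0.02],"turn":[0,0,0],"hand":1},{"translation":[0,0,-0.05],"turn":[0,0,0],"hand":1},{"translation":[0,0,-0.08],"turn":[0,0,0],"hand":1},{"translation":[0.02,0.05,-0.09],"turn":[0,0,0],"hand":1},{"translation":[0.04,0.09,-0.09],"turn":[0,0,0],"hand":1},{"translation":[0.06,0.13,-0.09],"turn":[0,0,0],"hand":1},{"translation":[0.072,0.17,-0.09],"turn":[0,0,0],"hand":1},{"translation":[0.077,0.191,-0.09],"turn":[0,0,0],"hand":1},{"translation":[0.077,0.191,-0.09],"turn":[0,0,0],"hand":1},{"translation":[0.077,0.191,-0.09],"turn":[0,0,0],"hand":1}]'; python3 - <<'E'
from m import *
c=manip.camera_info("wrist");im,d=manip.grab_frame("wrist");cv2.imwrite("pics/w3.png",im)
c2=manip.camera_info("top");i2,_=manip.grab_frame("top")
cv2.imwrite("pics/s3.png",np.vstack([im[:,:],])) 
delta([.5116,-.1927,.16],0);s=manip.read_state();print(s["tool_pos"],s["wrist_force"],s["grip_width"])
E
```

```text
time_s: 5.2
tool_pos: [0.5112, -0.1918, 0.1845]
ee_rot: [[1.0, 0.001, -0.001], [0.001, -1.0, 0.001], [-0.001, -0.001, -1.0]]
wrist_force: [-0.9, -0.3, -0.5]
grip_width: 0.0207
grip_force: 58.9
shift [0.0003 0.0025 0.0247]
turn [-0.0013  0.001   0.0051]
[ 0.5112673  -0.19022059  0.18471014] [-0.30663948  0.3188183  -1.09477801] 0.020843385462975
```

View pics/w3.png

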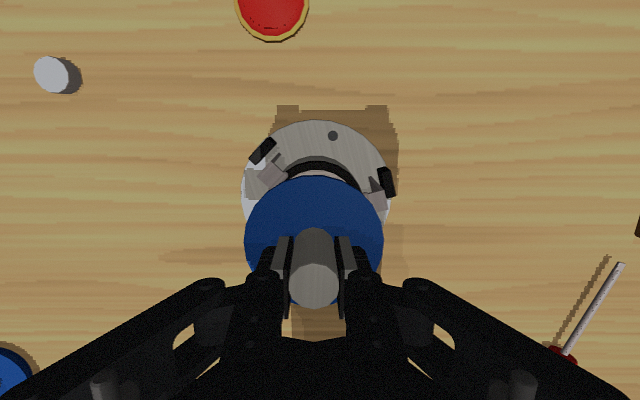

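The cap hangs level in the grip at (314,235), over the pot's plate and clips. I'll descend a little, settle, and measure the alignment.

```bash
python3 -m crank '[{"translation":[0,0.001,0.01],"turn":[0,0,0.004],"hand":1},{"translation":[0,0.001,0.014],"turn":[0,0,0.004],"hand":1},{"translation":[0,0.001,0.014],"turn":[0,0,0.004],"hand":1},{"translation":[0,0.001,0.014],"turn":[0,0,0.004],"hand":1}]'; python3 - <<'E'
from m import *
s0=manip.read_state();c=manip.camera_info("wrist");im,d=manip.grab_frame("wrist")
P=cloud(c,d);z=P[...,2];b,g,r=[im[...,i].astype(int) for i in range(3)]
zc=s0["tool_pos"][2]-.0955
bl=(b>r+40)&(b>g+30);bl[320:]=0;bl[:,:150]=0
n,l,st,_=cv2.connectedComponentsWithStats(bl.astype(np.uint8));m=l==1+np.argmax(st[1:,4])
# upper contour of the disc only (fingers hide the lower part)
cs,_=cv2.findContours(m.astype(np.uint8),cv2.RETR_EXTERNAL,cv2.CHAIN_APPROX_NONE);k=max(cs,key=cv2.contourArea)[:,0]
Q=np.array([ray(c,u,v,zc+.013)[:2] for u,v in k]);t=s0["tool_pos"][:2];Q=Q[(Q[:,0]>t[0]+.005)]
f=least_squares(lambda q:np.hypot(*(Q-q[:2]).T)-.038,t,loss="soft_l1",f_scale=.0005)
print("cap",f.x,np.std(f.fun),"disc z",np.median(z[m]),zc+.013)
# plate outer edge, far side
cc=np.array([.5116,-.1927]);out=[]
for a in np.radians(np.arange(-80,81,2)):
    rr=np.arange(.052,.075,.0002)
    uv=np.array([proj(c,[cc[0]+x*np.cos(a),cc[1]+x*np.sin(a),.008]) for x in rr],np.float32)
    sat=(im.max(-1).astype(int)-im.min(-1)).astype(np.float32)
    pr=cv2.remap(sat,uv[:,:1],uv[:,1:],cv2.INTER_LINEAR).ravel();pr=cv2.GaussianBlur(pr[:,None],(1,9),0).ravel()
    i=np.argmax(np.gradient(pr));out.append(cc+rr[i]*np.array([np.cos(a),np.sin(a)]))
out=np.array(out);f=least_squares(lambda q:np.hypot(*(out-q[:2]).T)-.064,cc,loss="soft_l1",f_scale=.0005)
print("pot",f.x,np.median(abs(f.fun)))
for _ in range(3):
    s=manip.read_state();print(s["tool_pos"].round(4),s["wrist_force"].round(1))
E
```

```text
time_s: 5.7
tool_pos: [0.5115, -0.1924, 0.1706]
ee_rot: [[1.0, -0.0, -0.001], [-0.0, -1.0, 0.0], [-0.001, -0.0, -1.0]]
wrist_force: [0.4, 0.4, 0.0]
grip_width: 0.0202
grip_force: 58.9
cap [ 0.51040297 -0.19193161] 0.010013552512937118 disc z 0.08987079056090362 0.08809991034389318
pot [ 0.51090668 -0.19339348] 0.00018940350915390425
[ 0.5117 -0.1926  0.1709] [-0.1 -0.2 -1.2]
[ 0.5117 -0.1926  0.1709] [-0.1 -0.2 -1.2]
[ 0.5117 -0.1926  0.1709] [-0.1 -0.2 -1.2]
```

```bash
python3 -m crank '[{"translation":[0,0.001,0.006],"turn":[0,0,0],"hand":1},{"translation":[0,0.001,0.012],"turn":[0,0,0],"hand":1},{"translation":[0,0.001,0.018],"turn":[0,0,0],"hand":1},{"translation":[0,0.001,0.018],"turn":[0,0,0],"hand":1}]'; python3 -m crank '[{"translation":[0,0,0.001],"turn":[0,0,0],"hand":1},{"translation":[0,0,0.002],"turn":[0,0,0],"hand":1},{"translation":[0,0,0.003],"turn":[0,0,0],"hand":1},{"translation":[0,0,0.004],"turn":[0,0,0],"hand":1},{"translation":[0,0,0.005],"turn":[0,0,0],"hand":1},{"translation":[0,0,0.006],"turn":[0,0,0],"hand":1}]'
```

```text
time_s: 6.15
tool_pos: [0.5109, -0.1938, 0.1517]
ee_rot: [[1.0, -0.001, -0.002], [-0.001, -1.0, 0.001], [-0.002, -0.001, -1.0]]
wrist_force: [0.2, -0.3, -1.4]
grip_width: 0.0205
grip_force: 58.9
time_s: 6.75
tool_pos: [0.5123, -0.194, 0.1478]
ee_rot: [[1.0, -0.001, 0.001], [-0.001, -1.0, -0.001], [0.001, 0.001, -1.0]]
wrist_force: [-1.1, 1.3, 8.6]
grip_width: 0.0206
grip_force: 59.1
```

```bash
python3 -m crank '[{"translation":[0,0,0.001],"turn":[0,0,0],"hand":1},{"translation":[0,0,0.002],"turn":[0,0,0],"hand":1},{"translation":[0,0,0.003],"turn":[0,0,0],"hand":1}]'; python3 -m crank '[{"translation":[0,0,0.001],"turn":[0,0,0],"hand":1},{"translation":[0,0,0.002],"turn":[0,0,0],"hand":1},{"translation":[0,0,0.002],"turn":[0,0,0],"hand":1}]'
```

```text
time_s: 7.05
tool_pos: [0.5132, -0.1942, 0.1458]
ee_rot: [[1.0, -0.001, 0.003], [-0.001, -1.0, -0.002], [0.003, 0.002, -1.0]]
wrist_force: [-1.7, 0.4, 12.9]
grip_width: 0.0204
grip_force: 59.7
time_s: 7.35
tool_pos: [0.5124, -0.1941, 0.1425]
ee_rot: [[1.0, -0.001, 0.002], [-0.001, -1.0, -0.001], [0.002, 0.001, -1.0]]
wrist_force: [0.7, 0.2, 3.8]
grip_width: 0.0205
grip_force: 59.2
```

```bash
python3 -m crank '[{"translation":[0,0,0.001],"turn":[0,0,0],"hand":1},{"translation":[0,0,0.002],"turn":[0,0,0],"hand":1},{"translation":[0,0,0.003],"turn":[0,0,0],"hand":1},{"translation":[0,0,0.003],"turn":[0,0,0],"hand":1}]'; python3 -m crank '[{"translation":[0,0,0.001],"turn":[0,0,0],"hand":1},{"translation":[0,0,0.002],"turn":[0,0,0],"hand":1},{"translation":[0,0,0.002],"turn":[0,0,0],"hand":1}]'
```

```text
time_s: 7.75
tool_pos: [0.5105, -0.1939, 0.1379]
ee_rot: [[1.0, -0.001, -0.002], [-0.001, -1.0, 0.001], [-0.002, -0.001, -1.0]]
wrist_force: [-0.4, -0.3, -9.7]
grip_width: 0.0202
grip_force: 59.2
time_s: 8.05
tool_pos: [0.5109, -0.1941, 0.1365]
ee_rot: [[1.0, -0.001, -0.002], [-0.001, -1.0, 0.0], [-0.002, -0.0, -1.0]]
wrist_force: [-1.6, -0.9, -3.7]
grip_width: 0.0202
grip_force: 59.8
```

```bash
python3 -m crank '[{"translation":[0,0,0.001],"turn":[0,0,0],"hand":1},{"translation":[0,0,0.002],"turn":[0,0,0],"hand":1},{"translation":[0,0,0.003],"turn":[0,0,0],"hand":1},{"translation":[0,0,0.003],"turn":[0,0,0],"hand":1},{"translation":[0,0,0.003],"turn":[0,0,0],"hand":1}]'
```

```text
time_s: 8.55
tool_pos: [0.5117, -0.194, 0.1343]
ee_rot: [[1.0, -0.001, -0.0], [-0.001, -1.0, -0.0], [-0.0, 0.0, -1.0]]
wrist_force: [-3.7, -0.3, 5.4]
grip_width: 0.0205
grip_force: 60.5
```

```bash
python3 -m crank '[{"translation":[0,0,0.001],"turn":[0,0,0],"hand":1},{"translation":[0,0,0.0015],"turn":[0,0,0],"hand":1},{"translation":[0,0,0.0015],"turn":[0,0,0],"hand":1},{"translation":[0,0,0.0015],"turn":[0,0,0],"hand":1},{"translation":[0,0,0.0015],"turn":[0,0,0],"hand":1}]'; python3 - <<'E'
from m import *
F=[];Z=[]
for i in range(4):
    im,d=manip.grab_frame("wrist");s=manip.read_state();F.append(s["wrist_force"]);Z.append(s["tool_pos"][2])
print(np.round(F,1).tolist(),np.round(Z,4))
cv2.imwrite("pics/w4.png",im)
E
```

```text
time_s: 9.05
tool_pos: [0.5117, -0.194, 0.133]
ee_rot: [[1.0, -0.001, -0.0], [-0.001, -1.0, -0.001], [-0.0, 0.001, -1.0]]
wrist_force: [-5.1, 0.2, 7.8]
grip_width: 0.0204
grip_force: 60.9
[[-4.8, 0.1, 8.0], [-4.2, 0.3, 8.5], [-4.8, -0.4, 7.3], [-4.1, 0.2, 7.4]] [0.1331 0.1331 0.1331 0.1331]
```

View pics/w4.png

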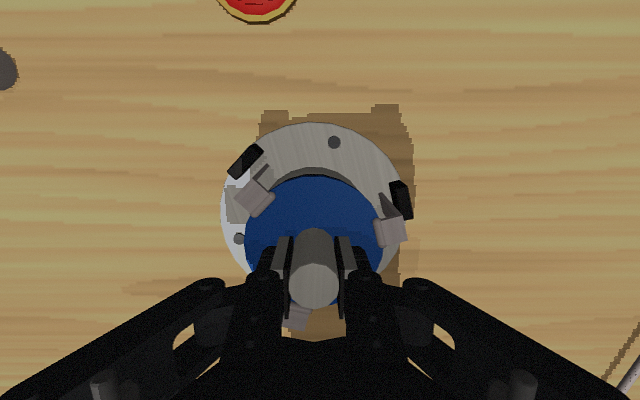

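The two visible clip noses at (255,195) and (390,232) lie over the disc; the third, at (297,317), is partly hidden. A small trim: slightly more push, and relieve the sideways load.

```bash
python3 -m crank '[{"translation":[-0.0005,0,0.0005],"turn":[0,0,0],"hand":1},{"translation":[-0.0005,0,0.0005],"turn":[0,0,0],"hand":1},{"translation":[-0.0005,0,0.0005],"turn":[0,0,0],"hand":1},{"translation":[-0.0005,0,0.0005],"turn":[0,0,0],"hand":1}]'; python3 - <<'E'
from m import *
F=[];Z=[]
for i in range(4):
    im,d=manip.grab_frame("side");s=manip.read_state();F.append(s["wrist_force"]);Z.append(s["tool_pos"])
print(np.round(F,1).tolist(),np.round(Z,4)[-1],s["time_s"])
c=manip.camera_info("side");u,v=proj(c,[.511,-.193,.06]).astype(int)
cv2.imwrite("pics/s4.png",cv2.resize(im[v-50:v+50,u-65:u+65],None,fx=6,fy=6,interpolation=cv2.INTER_CUBIC))
E
```

```text
time_s: 9.65
tool_pos: [0.5116, -0.1939, 0.1328]
ee_rot: [[1.0, -0.001, 0.001], [-0.001, -1.0, -0.001], [0.001, 0.001, -1.0]]
wrist_force: [-3.8, -0.2, 7.9]
grip_width: 0.0203
grip_force: 61.0
[[-4.7, 0.0, 8.4], [-4.9, -0.3, 8.2], [-3.7, 0.1, 8.5], [-4.8, -0.1, 8.3]] [ 0.5116 -0.1939  0.1328] 9.85
```

View pics/s4.png

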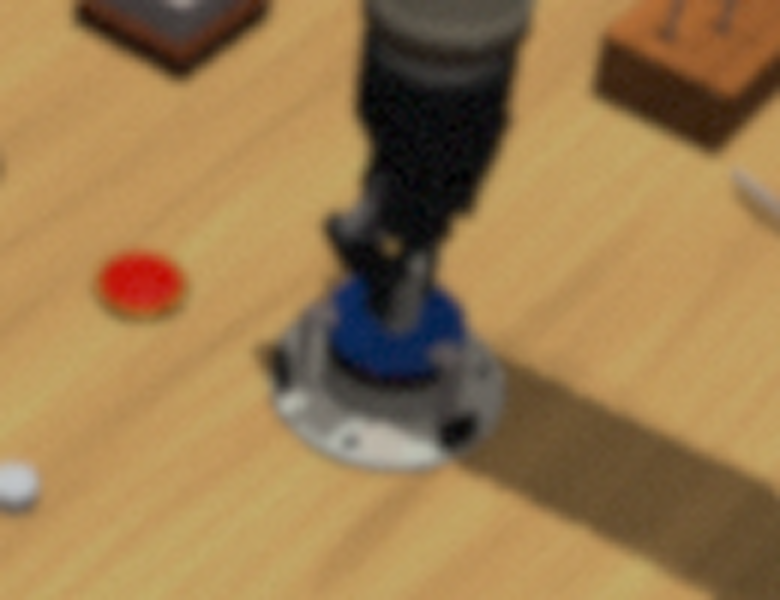

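The cap sits level on the seal at (395,330), clipped at both sides and held by the fingers. The net push is about 9.5 N once the cap's weight offset is added. Handing in.

```bash
python3 -c "
from workcell import manip
print(manip.sign_off())"
```

```text
the job is handed in; nothing more can be done
None
```

The blue cap is snapped onto the pot with the red pendant and was handed in still held pressed at about 9.5 N on the seal; two clips are visibly over the disc, and the third, mostly hidden, is inferred from the snap force.

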